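# Focus and shoot: two-stage camera release in the electronics lab

## Robot

A 6-joint arm with a two-finger parallel gripper is mounted at the origin on the work surface. World frame = base frame: x ahead of the robot, y to its left, z up, the work surface at z = 0. Lengths are in m, angles in degrees, forces in N, time in s.
With the tool pointing down it reaches from about 0.425 to 1.125 m from the base axis. Payload 14.9 kg.
Tool frame: the origin (TCP) lies at the very end of the fingers, on their centre line; the grasp point (between the pads) lies bot.tcp_to_grasp behind it (bot.tcp_to_grasp is the distance from the TCP to the grasp point, in m); z points along the fingers, x is the direction in which the jaws open and shut, and the axes are right-handed (so a half turn about z gives the same grasp; the last joint's range is limited). The gripper opens to 91 mm and grips with 3 to 60 N. Pads are 32 mm wide; open, the fingers measure 118 mm over their backs; the gripper's body (76 mm by 178 mm) begins 60 mm behind the grasp point.
Start: joints at [63.524, 21.709, 99.362, -0, 58.929, -1.908], TCP at [0.291, 0.637, 0.214] pointing down, gripper open.
Joint ranges: [-158.91, 158.91], [-42.39, 125.64], [0.06, 152.35], [-60.88, 240.88], [17.5, 164.5], [-176.32, 176.32]. Speed limits (degrees/s): [108.29, 108.29, 136.94, 180, 180, 180].

## Interface

Orientations are given as [roll, pitch, yaw] about the fixed x, y, z axes, in that order (R = Rz(yaw) Ry(pitch) Rx(roll)).
In Python, from workcell import bot, grab_frame, camera_model, spotter gives the robot as it stands.
- The arm moves only by the tool send_rows, never from a script. Its argument "commands" is a list that holds one entry, the list of rows, each a list of 7 numbers: the opening, from 0 (shut) to 1 (fully open), then the shift along the world's x, y, z in mm, then the turn, a rotation vector about the world's x, y, z in rad. A call has 1 to 20 rows; each row shifts and turns the commanded pose from where the row before left it; what a row does not reach is not made up. A row lasts 1/12 s, in which the tool goes at most 41.7 mm and 7.16 degrees, less where a joint would pass 70% of its speed; a pose out of reach is approached as far as the arm can. A call is refused whole if a number of a shift passes 41.7 or a number of a turn 0.125, either way. A call with a gripper value outside its range is refused whole. The fingers move at their own pace and stop on an object; the grip force is fixed at half the most. Time passes only in rows, so rows that do not move let the fingers close. It gives the time, the measured TCP pose, the force and the opening at its end, in the units of the state.
- bot.observe(): the state, without advancing time (a new reading comes with each control period).
- grab_frame(name): name is "side" or "top"; returns (picture, depth): 420x560x3 uint8, red, green, blue; 420x560 float32, m along the optical axis (not along the pixel's ray), 0 where there is no reading.
- camera_model(name): a dict with "fx", "fy", "cx", "cy" (pixels), "origin" and "orientation" of the camera in the world. Camera axes: x right, y down, z forward; pixel columns grow to the right and rows downward; lengths in m; the calibration is good to about 2 mm. A picture is of the moment at which its call begins. camera_model takes no time and is no camera call.
- bot.finish_job(): hands the job in, once; it reports no verdict.
Trained networks look in the newest picture that a camera, given by its name, has taken for a name from the list of things; names that differ only in an ending like _2 or _b are one class to them, and where a whole thing is asked for, a point or a joint stands for the part that bears it (a point fixed in the world has none). Each returns a list of dicts, best first, with "confidence" (0 to 1); they miss things now and then, are a little off and sometimes report something else, mostly with a low value. They report only what shows in the picture. A call takes as long as a camera call. They do not tell look-alikes from the thing itself.
- spotter.boxes_of(camera, label): "bbox" ([left, top, width, height] in pixels, round what is visible of it).
- spotter.trace(camera, label): "mask" (420x560 bool, what is visible of it) and "bbox" ([left, top, width, height] in pixels, round what is visible of it).
The state is a dict: "clock": time; "joints": joint angles; "qd": joint speeds; "effort": joint torques, N m; "eef_pos": TCP position; "orientation": TCP orientation; "contact_force": force on the tool from outside, world axes, zero at the start; "ft_torque": the same for the moment, N m; "gripper_width": opening from 0.0 (shut) to 1.0 (fully open).
Only numpy, scipy, OpenCV 4.12 (cv2) and the standard library are available. Lean on these libraries where they do the work, as an engineer would, in place of code of your own. Each camera call takes 0.05 s, during which the arm holds its last target.

## Task

Take a picture of the breadboard lying under the camera stand, using the round lime-green two-stage release key on the black box: press it half-way down to its first click, hold it there for about two seconds while the camera focuses, then press it fully home and let it come back up. Do not touch the red mushroom cut-off button or its yellow box, and leave the breadboard and the computer mouse where they lie.

Things in the scene. Friction and masses are not known exactly. Their poses are not given: they have to be found in the camera images.
- key_top (a point): Centre of the top face of the lime-green key, a flat round cap 40 mm across, 65 mm above the desk at rest, in the middle of a fixed black box (110 x 86 x 36 mm). It springs straight down 14 mm in all: 6 mm at 1 to 3 N to the first click; the next 8 mm start only above 8 N and take 12 N at the bottom (a 5 N push rests at the click). Fires in the last 2 mm. Press from above with shut fingers.
- cutoff: The bench supply's emergency cut-off, to be left alone: a fixed yellow box 86 x 86 mm, 36 mm high, with a red mushroom button 40 mm across whose top is 65 mm above the desk. Origin: centre of the box's underside, on the desk.
- board_center (a point): Centre of the loose white breadboard (165 x 56 x 9 mm, x along its length) on the 12 mm thick grey base plate (240 x 200 mm) of the fixed camera stand. The stand's aluminium column, 342 mm high, is at its left (+y) edge; the black camera's lens ends 220 mm above the desk, over the plate's middle. To be left alone.
- mouse: Loose red and black computer mouse, 104 x 60 mm, 35 mm high, x along its length. Origin: centre of its underside, on the desk. To be left alone.
Mind the look-alikes: they are no part of the job. Leave any pink look-alike of the part that bears key_top alone.

How it is judged (in metres and radians):
On the way, in this order (a step that is already met when the one before it is completed fails the run):
1. the key is held half-pressed, 4.5 to 10 mm down, for one second (height (world z) of key_top between 0.055 and 0.0605 m), for 1 s.
2. the key is pressed fully, at least 12 mm down (height (world z) of key_top below 0.053 m), for 0.1 s.
At the end, for the whole second after the job is handed in: The key has been held half-pressed, then fully pressed, and is back up (within 2 mm of its rest height); the breadboard is within 15 mm and the mouse within 20 mm of where it started (height (world z) of key_top above 0.063 m and distance of board_center from where it was at the start of the episode below 0.015 m and distance of mouse from where it was at the start of the episode below 0.02 m); the robot touches nothing.
It fails at once if the cut-off button or its box is touched with more than 1 N (contact force between cutoff and anything else above 1 N).
It fails at once if the breadboard is moved more than 15 mm (distance of board_center from where it was at the start of the episode above 0.015 m).
It fails at once if the mouse is moved more than 20 mm (distance of mouse from where it was at the start of the episode above 0.02 m).
It also fails if it takes over 35 s, if anything falls off the work surface, if the arm or the gripper's body presses on something with over 40 N, if the wrist force passes 120 N, or if a joint passes its speed limit or range.

## Working session

There is one attempt and no reset: what is moved stays moved. The work goes in short steps, Python scripts to look and compute and a tool call to move; the robot and the scene stay as the last step left them, time stands still between calls to the robot, and variables do not carry over. Pictures are saved under pics/ and viewed, and the job is handed in when it is done.

Besides the shell and the picture viewer there is one more tool, called after "Emit:" as name(argument=value, ...), one argument or row to a line, values as JSON. send_rows: Moves the arm, as the interface text tells. Its arguments: {"type":"object","properties":{"commands":{"type":"array"}},"required":["commands"]}

```bash
mkdir -p pics; cat > h.py <<'E'
import numpy as np,cv2
from workcell import bot,grab_frame,camera_model,spotter
from scipy.spatial.transform import Rotation as R
def pts(cam,depth,mask):
    m=camera_model(cam); v,u=np.nonzero(mask&(depth>0)); d=depth[v,u]
    p=np.c_[(u-m['cx'])/m['fx']*d,(v-m['cy'])/m['fy']*d,d]
    o=np.array(m['orientation']); 
    M=o if o.shape==(3,3) else R.from_euler('xyz',o,degrees=True).as_matrix()
    return p@M.T+np.array(m['origin'])
E
python3 - <<'E'
from h import *
s=bot.observe();print(s)
print(camera_model('top'))
for c in ('side','top'):
    im,d=grab_frame(c);cv2.imwrite(f'pics/{c}0.png',im[:,:,::-1]);np.save(c+'d.npy',d)
    for l in ('key_top','cutoff','board_center','mouse'):
        for r in spotter.trace(c,l):
            p=pts(c,d,r['mask']); 
            print(c,l,r['confidence'],r['bbox'],np.round(p.min(0),3),np.round(p.max(0),3), np.round(np.median(p,0),3))
E
```

```text
{'clock': 0.0, 'joints': array([ 6.35243491e+01,  2.17371037e+01,  9.93969979e+01,  7.38883305e-04,
        5.89288607e+01, -1.90671213e+00]), 'qd': array([-0.04761653, -0.01188303, -0.00584229,  0.07957106, -0.10621309,
       -0.06002055]), 'effort': array([-8.13601742e-03, -7.63744855e+01, -4.34339654e+01,  6.47624815e-02,
        4.26029193e-02, -8.47866886e-05]), 'eef_pos': array([0.29085692, 0.63626031, 0.21329348]), 'orientation': array([-1.79997273e+02,  6.29064011e-02,  6.54306811e+01]), 'contact_force': array([ 0.14452465,  0.10738313, -0.98531272]), 'ft_torque': array([ 0.02659426,  0.01209209, -0.03851085]), 'gripper_width': 1.000789907205184}
{'fx': 439.0176971649815, 'fy': 439.0176971649815, 'cx': 280.1038329913405, 'cy': 215.1658984077294, 'origin': array([0.41173323, 0.15302544, 1.25223125]), 'orientation': array([-172.04204691,   -1.48606332,  -89.47338288])}
side key_top 0.81 [232.9, 176.6, 14.2, 16.4] [0.502 0.249 0.034] [0.546 0.298 0.068] [0.521 0.262 0.063]
side key_top 0.78 [241.0, 222.4, 21.3, 22.1] [0.509 0.098 0.037] [0.548 0.137 0.067] [0.527 0.111 0.063]
s
[... 364 characters left out ...]
.6] [0.645 0.022 0.005] [0.749 0.101 0.039] [0.695 0.053 0.031]
top key_top 0.71 [275.9, 229.2, 10.7, 12.9] [0.508 0.102 0.048] [0.543 0.137 0.07 ] [0.526 0.118 0.064]
top key_top 0.64 [217.3, 228.5, 17.5, 15.8] [0.5   0.251 0.041] [0.539 0.289 0.071] [0.519 0.269 0.064]
top cutoff 0.75 [367.2, 216.8, 33.4, 33.9] [ 0.495 -0.214 -0.006] [ 0.586 -0.126  0.068] [ 0.536 -0.164  0.035]
top cutoff 0.49 [122.3, 247.3, 24.6, 51.5] [0.347 0.493 0.011] [0.51  0.556 0.034] [0.429 0.523 0.02 ]
top board_center 0.79 [121.3, 242.1, 28.9, 58.0] [0.347 0.491 0.006] [0.513 0.557 0.034] [0.429 0.523 0.02 ]
top mouse 0.92 [286.4, 159.1, 24.4, 40.2] [ 0.644  0.026 -0.008] [0.755 0.106 0.04 ] [0.692 0.066 0.031]
```

```bash
python3 - <<'E'
import cv2,numpy as np
a=cv2.imread('pics/side0.png');b=cv2.imread('pics/top0.png')
c=cv2.resize(a[150:270,200:300],None,fx=4,fy=4,interpolation=2)
d=cv2.resize(b[190:310,190:290],None,fx=4,fy=4,interpolation=2)
cv2.imwrite('pics/crop.png',np.hstack([c,d]))
E
```

```text
(no output)
```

View pics/side0.png

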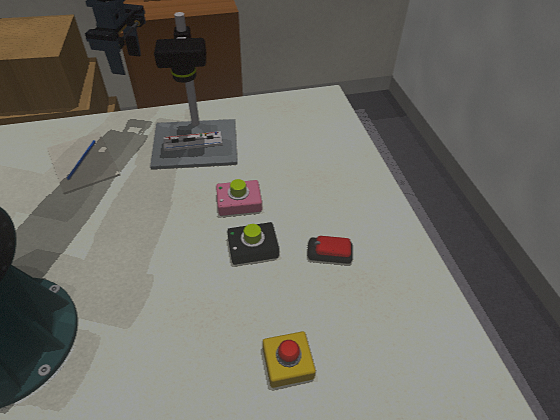

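View pics/top0.png

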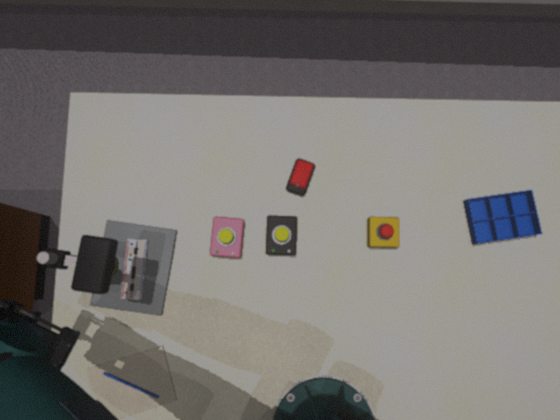

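```bash
sleep 1
```

```text
(no output)
```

View pics/crop.png

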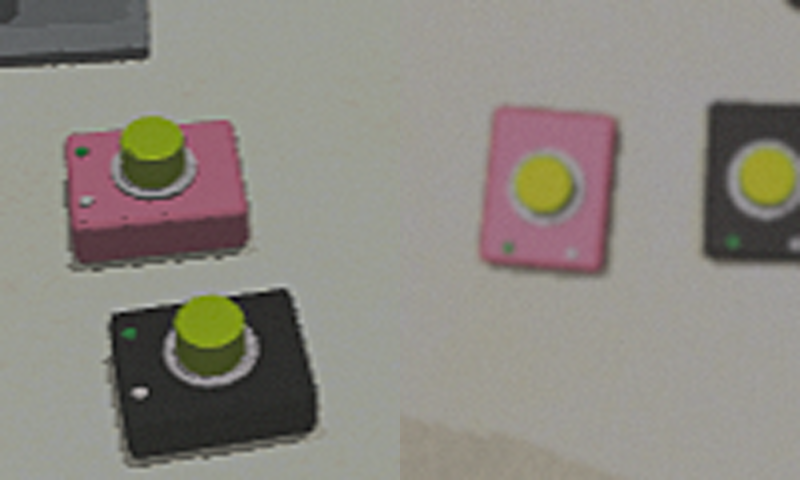

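Two candidates have lime caps: the pink box at side (239,188) / top (226,237), and the black box at side (252,233) / top (282,235). The crop confirms that the black one, near (0.526, 0.118), is the one meant and the pink one is the look-alike. Next I'll measure the cap precisely and check how close the camera stand is to my path.

```bash
python3 - <<'E'
from h import *
for c in('side','top'):
    d=np.load(c+'d.npy');p=pts(c,d,np.ones_like(d,bool))
    im=cv2.imread(f'pics/{c}0.png');v,u=np.nonzero(d>0)
    hsv=cv2.cvtColor(im,cv2.COLOR_BGR2HSV)[v,u]
    g=(abs(hsv[:,0].astype(int)-31)<6)&(hsv[:,1]>150)&(p[:,2]>.058)&(p[:,2]<.075)&(abs(p[:,0]-.525)<.04)&(abs(p[:,1]-.118)<.04)
    q=p[g];print(c,'cap',len(q),q.mean(0),q.min(0),q.max(0))
    b=(abs(p[:,0]-.525)<.08)&(abs(p[:,1]-.118)<.07)&(p[:,2]>.028)&(p[:,2]<.044)&(hsv[:,2]<90)
    q=p[b];print('box',len(q),q.min(0),q.max(0),cv2.minAreaRect((q[:,:2]*1000).astype(np.float32)))
    for lo,hi in((.03,.1),(.1,.2),(.2,.26),(.26,.32),(.32,.4)):
        s=(p[:,0]>.3)&(p[:,0]<.6)&(p[:,1]>.42)&(p[:,1]<.8)&(p[:,2]>lo)&(p[:,2]<hi)
        if s.sum(): print(lo,hi,s.sum(),np.round(p[s].min(0),3),np.round(p[s].max(0),3))
E
```

```text
side cap 179 [0.52804411 0.11801998 0.06403726] [0.50938538 0.09890493 0.05877576] [0.54656995 0.13694635 0.06747331]
box 1021 [0.47282033 0.07371587 0.02813344] [0.58183214 0.16198358 0.04397328] ((527.770751953125, 118.00191497802734), (86.15009307861328, 107.92655944824219), 88.40160369873047)
0.03 0.1 171 [0.436 0.532 0.03 ] [0.5   0.615 0.1  ]
0.1 0.2 155 [0.436 0.597 0.1  ] [0.459 0.615 0.161]
0.2 0.26 520 [0.3   0.496 0.21 ] [0.466 0.687 0.26 ]
0.26 0.32 2072 [0.3   0.485 0.26 ] [0.499 0.704 0.32 ]
0.32 0.4 616 [0.3   0.575 0.32 ] [0.459 0.72  0.394]
top cap 130 [0.52675437 0.11946951 0.06443009] [0.51041983 0.10429659 0.05921357] [0.54329027 0.13451603 0.07012954]
box 825 [0.47136931 0.07801012 0.02804981] [0.58115561 0.16160849 0.04263649] ((526.4657592773438, 119.71973419189453), (83.61097717285156, 109.73945617675781), 89.579345703125)
0.03 0.1 8 [0.364 0.522 0.03 ] [0.497 0.543 0.034]
0.1 0.2 1 [0.456 0.607 0.198] [0.456 0.607 0.198]
0.2 0.26 138 [0.304 0.498 0.204] [0.457 0.681 0.258]
0.26 0.32 2933 [0.3   0.487 0.264] [0.497 0.7   0.32 ]
0.32 0.4 439 [0.3   0.575 0.32 ] [0.457 0.698 0.394]
```

Emit:
send_rows(
  commands=[
    [[0,-25,-18,0,0,0,0],[0,-25,-18,0,0,0,0],[0,0,-25,0,0,0,0],[0,0,-25,0,0,0,0],[0,0,-25,0,0,0,0],[0,0,-25,0,0,0,0],[0,0,-25,0,0,0,0],[0,0,-25,0,0,0,0],[0,0,-25,0,0,0,0],[0,0,-20,0,0,0,0],[0,0,0,0,0,0,0],[0,0,0,0,0,0,0]],
  ],
)

```text
clock: 1.5
eef_pos: [0.2412, 0.4053, 0.2143]
orientation: [180.0, -0.0, 65.4]
contact_force: [1.0, -0.1, 0.2]
gripper_width: 0.156
```

Emit:
send_rows(
  commands=[
    [[0,20,-19,0,0,0,0],[0,20,-19,0,0,0,0],[0,20,-19,0,0,0,0],[0,20,-19,0,0,0,0],[0,20,-19,0,0,0,0],[0,20,-19,0,0,0,0],[0,20,-19,0,0,0,0],[0,20,-20,0,0,0,0],[0,21,-22,0,0,0,0],[0,21,-22,0,0,0,0],[0,21,-22,0,0,0,0],[0,21,-22,0,0,0,0],[0,21,-22,0,0,0,0],[0,21,-22,0,0,0,0],[0,0,0,0,0,0,0],[0,0,0,0,0,0,0]],
  ],
)

```text
clock: 2.83
eef_pos: [0.5284, 0.1203, 0.2138]
orientation: [180.0, -0.0, 65.3]
contact_force: [0.4, 0.9, -0.6]
gripper_width: 0.001
```

Emit:
send_rows(
  commands=[
    [[0,-1,-1,-25,0,0,0],[0,0,0,-25,0,0,0],[0,0,0,-25,0,0,0],[0,0,0,-25,0,0,0],[0,0,0,-25,0,0,0],[0,0,0,-12,0,0,0],[0,0,0,0,0,0,0],[0,0,0,0,0,0,0]],
  ],
)

```text
clock: 3.5
eef_pos: [0.526, 0.1202, 0.0771]
orientation: [-180.0, 0.0, 65.5]
contact_force: [0.7, -0.3, 1.1]
gripper_width: 0.003
```

```bash
python3 - <<'E'
from h import *
s=bot.observe();print(s['eef_pos'],s['contact_force'])
im,d=grab_frame('side')
cv2.imwrite('pics/s1.png',cv2.resize(im[130:290,150:350,::-1],None,fx=4,fy=4,interpolation=2)[:600])
E
```

```text
[0.52598358 0.12024918 0.07714137] [ 0.71726429 -0.32758521  1.0728357 ]
```

View pics/s1.png

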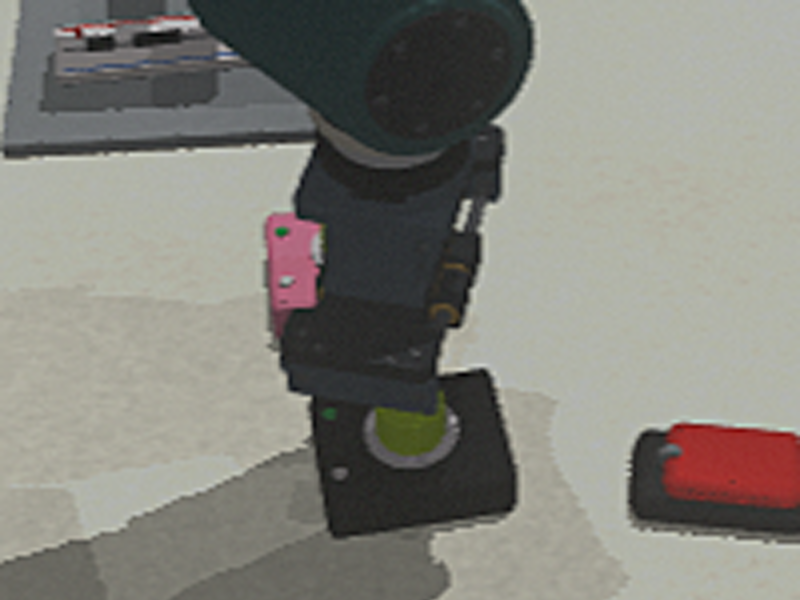

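The shut fingers are directly over the cap on the black box, at crop (410,400). I'll go gently to the first click.

Emit:
send_rows(
  commands=[
    [[0,0,0,-3,0,0,0],[0,0,0,-3,0,0,0],[0,0,0,-2,0,0,0],[0,0,0,-2,0,0,0],[0,0,0,-1,0,0,0],[0,0,0,-1,0,0,0],[0,0,0,-1,0,0,0],[0,0,0,-1,0,0,0],[0,0,0,-1,0,0,0],[0,0,0,-1,0,0,0],[0,0,0,-1,0,0,0],[0,0,0,0,0,0,0],[0,0,0,0,0,0,0]],
  ],
)

```text
clock: 4.63
eef_pos: [0.5261, 0.1196, 0.0599]
orientation: [-180.0, 0.0, 65.4]
contact_force: [-0.5, -0.5, 3.6]
gripper_width: 0.006
```

Emit:
send_rows(
  commands=[
    [[0,0,0,-0.5,0,0,0],[0,0,0,-0.5,0,0,0],[0,0,0,-0.5,0,0,0],[0,0,0,0,0,0,0],[0,0,0,0,0,0,0],[0,0,0,0,0,0,0]],
  ],
)

```text
clock: 5.13
eef_pos: [0.5261, 0.1196, 0.0587]
orientation: [180.0, 0.0, 65.4]
contact_force: [-3.1, -0.8, 7.5]
gripper_width: 0.005
```

The force has risen to about 7 N with the tip at 58.7 mm, so the key is resting at the click. I'll hold it there for over 2 s.

Emit:
send_rows(
  commands=[
    [[0,0,0,0,0,0,0],[0,0,0,0,0,0,0],[0,0,0,0,0,0,0],[0,0,0,0,0,0,0],[0,0,0,0,0,0,0],[0,0,0,0,0,0,0],[0,0,0,0,0,0,0],[0,0,0,0,0,0,0],[0,0,0,0,0,0,0],[0,0,0,0,0,0,0],[0,0,0,0,0,0,0],[0,0,0,0,0,0,0],[0,0,0,0,0,0,0],[0,0,0,0,0,0,0],[0,0,0,0,0,0,0],[0,0,0,0,0,0,0],[0,0,0,0,0,0,0],[0,0,0,0,0,0,0],[0,0,0,0,0,0,0],[0,0,0,0,0,0,0]],
  ],
)

```text
clock: 6.8
eef_pos: [0.5261, 0.1196, 0.0587]
orientation: [180.0, -0.0, 65.4]
contact_force: [-2.5, -1.0, 8.0]
gripper_width: 0.003
```

Emit:
send_rows(
  commands=[
    [[0,0,0,-1,0,0,0],[0,0,0,-1,0,0,0],[0,0,0,-1,0,0,0],[0,0,0,-1,0,0,0],[0,0,0,-1,0,0,0],[0,0,0,-1,0,0,0],[0,0,0,-1,0,0,0],[0,0,0,-0.5,0,0,0],[0,0,0,0,0,0,0],[0,0,0,0,0,0,0],[0,0,0,0,0,0,0]],
  ],
)

```text
clock: 7.72
eef_pos: [0.5262, 0.1197, 0.0514]
orientation: [180.0, -0.0, 65.4]
contact_force: [-2.5, -1.6, 12.4]
gripper_width: 0.005
```

At 51.4 mm and 12.4 N it is practically at the bottom. I'll press one more millimetre to be sure, then release.

Emit:
send_rows(
  commands=[
    [[0,0,0,-1,0,0,0],[0,0,0,0,0,0,0],[0,0,0,0,0,0,0],[0,0,0,0,0,0,0]],
  ],
)

```text
clock: 8.05
eef_pos: [0.5263, 0.1197, 0.0508]
orientation: [180.0, -0.0, 65.4]
contact_force: [-6.8, -2.1, 21.0]
gripper_width: 0.004
```

Emit:
send_rows(
  commands=[
    [[0,0,0,3,0,0,0],[0,0,0,4,0,0,0],[0,0,0,5,0,0,0],[0,0,0,8,0,0,0],[0,0,0,15,0,0,0],[0,0,0,25,0,0,0],[0,0,0,25,0,0,0],[0,0,0,25,0,0,0],[0,0,0,25,0,0,0],[0,0,0,0,0,0,0],[0,0,0,0,0,0,0],[0,0,0,0,0,0,0]],
  ],
)

```text
clock: 9.05
eef_pos: [0.5256, 0.1196, 0.1845]
orientation: [-180.0, 0.0, 65.4]
contact_force: [-0.2, -0.3, -1.2]
gripper_width: 0.007
```

```bash
python3 - <<'E'
from h import *
s=bot.observe();print(s['eef_pos'],s['contact_force'])
for c in('side','top'):
    im,d=grab_frame(c)
    cv2.imwrite(f'pics/{c}2.png',im[:,:,::-1])
    for l in ('key_top','board_center','mouse'):
        for r in spotter.trace(c,l):
            p=pts(c,d,r['mask']);print(c,l,r['confidence'],np.round(np.median(p,0),3),r['bbox'])
E
```

```text
[0.52563177 0.1195672  0.18445449] [-0.15719959 -0.33693954 -1.19283654]
side board_center 0.91 [0.426 0.519 0.02 ] [162.5, 132.2, 59.4, 21.5]
side mouse 0.95 [0.696 0.055 0.03 ] [307.2, 234.2, 47.0, 30.6]
top key_top 0.68 [0.519 0.269 0.064] [216.9, 229.1, 18.6, 14.2]
top board_center 0.85 [0.426 0.523 0.02 ] [120.7, 243.3, 24.0, 56.4]
top mouse 0.87 [0.699 0.067 0.032] [286.0, 159.0, 26.7, 33.9]
```

View pics/side2.png

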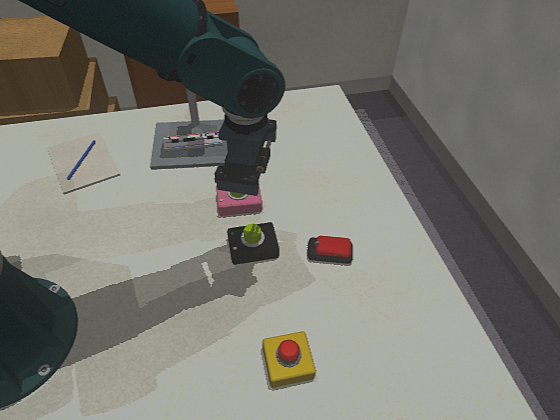

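The key at side (252,233) is clear of the gripper, and the board and mouse have not moved. I'll check the cap height and then hand in.

```bash
python3 - <<'E'
from h import *
im,d=grab_frame('side')
m=np.zeros_like(d,bool);m[220:250,238:266]=1
p=pts('side',d,m);hsv=cv2.cvtColor(im,cv2.COLOR_RGB2HSV);v,u=np.nonzero(m&(d>0))
g=(abs(hsv[v,u,0].astype(int)-31)<6)&(hsv[v,u,1]>120)&(p[:,2]>.04)
print(g.sum(),np.percentile(p[g,2],[10,50,75,90,100]))
d0=np.load('sided.npy');q=pts('side',d0,m);print(np.sort(q[:,2])[-100::20],np.sort(p[:,2])[-100::20])
if np.median(np.sort(p[:,2])[-60:])>.063: print(bot.finish_job())
E
```

```text
211 [0.0485259  0.06357502 0.06479257 0.06576483 0.06748505]
[0.0639868  0.06433487 0.06470925 0.06504498 0.06564937] [0.06402551 0.06436793 0.06482536 0.06529348 0.0659003 ]
the job is handed in; nothing more can be done
None
```

I took the picture with the lime-green key on the black box and handed the job in; it gave no verdict.

- **Half-press:** I held the key at its first click for about 2 s, with the fingertip at 58.7 mm above the desk and 7.5–8 N on the tool. That is close to the 8 N where the second stage starts, but the height stayed steady.
- **Full press:** I then pressed it home to 50.8 mm, with 21 N at the bottom stop, and let it up.
- **Last checks:** The cap was back at about 65 mm, the same depth reading as at the start. The board's and mouse's measured positions were within 3 mm and 7 mm of their start values in both cameras. I put that down to measurement scatter, since the arm went near neither.
- **Arm and other objects:** At the end the arm was clear at 184 mm, with only noise (about 1 N) on the force reading. It never went near the cut-off, and I did not press the pink look-alike.
- **Missed detection:** In the final pictures the network did not report the black box's key, so I checked its height directly from the side camera's depth.

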